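Unlock and open the medicine drawer

TASK

The black medicine drawer is locked by the red lock plate that stands in the leaning slot on top of its cabinet: draw the plate out along its slope and lay it down in the blue tray, setting it down rather than dropping it. Only then pull the drawer by its handle until it is fully open, and let go. Leave the bottles, the carton and the mug where they stand.

Things in the scene. Friction and masses are not known exactly. Their poses are not given: they have to be found in the camera images.
- cabinet: White counter-top cabinet, fixed, 250 deep x 240 wide x 110 mm high; with it goes a stainless bridge straddling it: two posts (30 x 25 mm) 170 mm to either side of the middle, 60 mm behind the origin, carrying a strip lamp 45 mm deep (37 to 82 mm behind the origin), 390 mm wide, underside 265 mm, top 290 mm above the counter. Origin on the counter, on the middle line, 35 mm behind the cabinet's front edge; x points to its back (the drawer opens to -x), y to its left, z up
- slot (a point): Mouth of the lock slot: the middle of the slot where it passes the cabinet's top (110 mm above the counter), 70 mm behind the cabinet's origin; axes as the cabinet's. The slot's line leans 35 degrees from vertical: going up and out of it leads towards the cabinet's front (-x). A dark steel collar round it stands 6 mm proud along that line. The slot has 2 mm play round the plate
- lock_centre (a point): Centre of the loose red lock plate (painted metal, yellow band near the exposed end): 125 long x 45 wide x 12 mm thick, about 0.16 kg; z along its length towards the exposed end, x along its width, y across its thickness. At the start it stands 60 mm deep in the slot, 65 mm exposed, and holds the drawer shut; nothing but its weight holds it. Its 12 mm thickness runs across the cabinet's y; the strip lamp is above it, so it is reached with a tool tilted like the slot
- lock_plate: The same red lock plate (same origin and axes as lock_centre)
- drawer (a joint): How far the black drawer is open, m: 0 shut, 0.09 fully open against its stop; about 3 N of friction, stays where it is left; with the plate in the slot it moves only about 5 mm
- drawer_handle (a point): Middle of the drawer's steel handle bar: round, 12 mm thick, 120 mm long along the cabinet's y, 82 mm above the counter; bar centre 43 mm in front of the drawer's face, joined to it at both ends, free above and below; axes as the cabinet's; moves with the drawer
- blue_tray: Blue shallow tray, fixed, 190 (its x) x 150 (its y) x 28 mm high, walls and floor 5 mm; origin under its centre on the counter. It may stand to the left or to the right of the cabinet; a grey tray of the same size, holding bottles, stands on the other side
- pill_bottle: Bystander: white bottle, 48 mm diameter, 85 mm high, standing in the grey tray; origin under its base
- amber_jar: Bystander: amber jar, 52 mm diameter, 80 mm high, standing in the grey tray; origin under its base
- cabinet_bottle: Bystander: white bottle with green cap, 40 mm diameter, 70 mm high, on the cabinet's top towards the back and one side; origin under its base
- carton: Bystander: white carton with an orange band, 60 x 120 x 90 mm high, on the counter; origin under its base
- mug: Bystander: blue mug, 76 mm diameter, 90 mm high, on the counter; origin under its base
Things that resemble listed ones, but are neither listed nor needed, are in the scene too. What is meant by the lock_plate is not green, pink or white, and is the larger of those in its own colour.

How it is judged:
By the outcome, as a careful person would: the job done as asked, in the order asked, and still so for the second after the job is handed in, with the robot touching nothing.
It also fails if it takes over 62 s, if anything falls off the work surface, if the arm or the gripper's body presses on something with over 40 N, if the wrist force passes 120 N, or if a joint passes its speed limit or range.

ROBOT

A 6-joint arm with a two-finger parallel gripper is mounted at the origin on the work surface. World frame = base frame: x ahead of the robot, y to its left, z up, the work surface at z = 0. Lengths are in m, angles in rad, forces in N, time in s.
With the tool pointing down it reaches from about 0.275 to 0.825 m from the base axis. Payload 4.9 kg.
Tool frame: the origin (TCP) lies midway between the tips of the shut fingers; the grasp point (between the pads) lies 19 mm behind it (bot.grip_depth is the distance from the TCP to the grasp point, in m); y points along the fingers, x is the direction in which the jaws open and shut, and the axes are right-handed (so a half turn about y gives the same grasp; the last joint's range is limited). The gripper opens to 85 mm and grips with 20 to 120 N. Pads are 22 mm wide; open, the fingers measure 114 mm over their backs; the gripper's body (76 mm by 85 mm) begins 54 mm behind the grasp point. The pads swing forward as they close: fully open they stand 13 mm farther back than shut.
Start: joints at [-1.267, 0.326, -0.193, 1.052, 0, 1.437], TCP at [0.233, -0.498, 0.197] pointing down, gripper open.
Joint ranges: [-2.65, 2.65], [-0.97, 1.79], [-1.3, 1.35], [-1.93, 2.1], [-1.47, 1.37], [-3.14, 3.14]. Speed limits (rad/s): [2.57, 2.57, 3.14, 3.14, 3.14, 3.14].

INTERFACE

Orientations are given as a unit quaternion [w, x, y, z].
In Python, from cell import bot gives the robot as it stands. Calls block until the motion is done:
- bot.move_pose(position, orientation): joint-space move of the TCP to a pose.
- bot.move_linear(position, speed=0.15, rotation=None, until_force=None): straight line of the TCP; rotation=None keeps the orientation; speed is the mean speed in m/s. With until_force (N) it stops when the force on the tool has changed by that much, and returns True; else False.
- bot.goto_joints(angles): joint-space move.
- bot.set_gripper(opening, grasp_force=None): opening from 0.0 (shut) to 1.0 (fully open); grasp_force is the grip in N (None keeps the last); returns when the fingers have stopped.
- bot.wait(seconds).
- bot.solve_ik(position, orientation): joint angles nearest the present ones, or None.
- bot.camera(name): name is "scene" or "side" or "wrist"; returns the picture (420x560x3 uint8, red, green, blue); there is no depth.
- bot.calibration(name): a dict with "mtx" (3x3 intrinsics, pixels), "k1" (the pictures are not rectified: a ray, as slopes to the right and down, at radius r is drawn at 1 + k1 r^2 times it, then the intrinsics apply), "extrinsics" (4x4, takes a point from world to camera coordinates); the wrist camera has in their place "hand_eye" (4x4, takes a point from camera to tool coordinates, whose origin is the TCP and whose axes are the tool frame's). Camera axes: x right, y down, z forward; pixel columns grow to the right and rows downward; lengths in m; the calibration is good to about 2 mm. A picture is of the moment at which its call begins: read the wrist's pose just before it. calibration takes no time and is no camera call.
A pose or a line that the arm cannot do raises bot.PlanningError and nothing moves.
- bot.close_job(): hands the job in, once; it reports no verdict.
Trained networks look in the newest picture that a camera, given by its name, has taken for a name from the list of things; names that differ only in an ending like _2 or _b are one class to them, and where a whole thing is asked for, a point or a joint stands for the part that bears it (a point fixed in the world has none). Each returns a list of dicts, best first, with "confidence" (0 to 1); they miss things now and then, are a little off and sometimes report something else, mostly with a low value. They report only what shows in the picture. A call takes as long as a camera call. They do not tell look-alikes from the thing itself.
- bot.search_frame(camera, thing): "bbox" ([left, top, width, height] in pixels, round what is visible of it).
Readings, each from a call of its own:
- bot.read_clock(): time.
- bot.read_joint_positions(): joint angles.
- bot.read_joint_vel(): joint speeds.
- bot.read_joint_efforts(): joint torques, N m.
- bot.read_position(): TCP position.
- bot.read_tool_rot(): TCP orientation.
- bot.read_ft_force(): force on the tool from outside, world axes, zero at the start.
- bot.read_moment(): the same for the moment, N m.
- bot.read_gripper_width(): opening from 0.0 (shut) to 1.0 (fully open).
Only numpy, scipy, OpenCV 4.12 (cv2) and the standard library are available. Lean on these libraries where they do the work, as an engineer would, in place of code of your own. Each camera call takes 0.05 s, during which the arm holds its last target.

## Working session

There is one attempt and no reset: what is moved stays moved. The work goes in short steps, each a Python script; the robot and the scene stay as the last script left them, time stands still between calls to the robot, and variables do not carry over. Pictures are saved under pics/ and viewed, and the job is handed in when it is done.

```bash
ls; mkdir -p pics; python3 - <<'E'
from cell import bot
import cv2
for n in ("scene","side","wrist"):
    im=bot.camera(n); cv2.imwrite(f"pics/{n}0.png",cv2.cvtColor(im,cv2.COLOR_RGB2BGR))
    for t in ["cabinet","lock_plate","drawer_handle","blue_tray","pill_bottle","cabinet_bottle","carton","mug"]:
        try: print(n,t,[(([round(v) for v in d["bbox"]]),round(d["confidence"],2)) for d in bot.search_frame(n,t)])
        except Exception as e: print(n,t,e)
    print({k:(v.tolist() if hasattr(v,'tolist') else v) for k,v in bot.calibration(n).items()})
print(bot.read_clock(), bot.read_position(), bot.read_tool_rot())
E
```

```text
pics
scene cabinet [([226, 154, 162, 161], 0.76)]
scene lock_plate [([201, 285, 17, 32], 0.78), ([220, 182, 20, 17], 0.72), ([302, 188, 17, 9], 0.64), ([199, 238, 28, 24], 0.51)]
scene drawer_handle [([262, 198, 43, 16], 0.74)]
scene blue_tray [([125, 195, 57, 54], 0.78)]
scene pill_bottle []
scene cabinet_bottle [([341, 221, 20, 34], 0.79)]
scene carton [([119, 240, 55, 51], 0.75)]
scene mug [([398, 203, 29, 38], 0.58)]
{'mtx': [[427.11157360625793, 0.0, 283.9166197266911], [0.0, 427.11157360625793, 210.46628535572142], [0.0, 0.0, 1.0]], 'k1': -0.11582028450405808, 'extrinsics': [[0.22603168476168206, 0.9740749643451359, 0.00936169428137791, -0.13640076530705017], [0.6634291139875518, -0.14689581018108047, -0.7336780163429568, -0.32178657016448664], [-0.713282193943945, 0.1720452986491243, -0.6794327980126115, 1.6668996677003072], [0.0, 0.0, 0.0, 1.0]]}
side cabinet [([261, 86, 156, 202], 0.73), ([263, 177, 46, 88], 0.69), ([234, 126, 15, 35], 0.45)]
side lock_plate [([316, 174, 24, 26], 0.94), ([182, 208, 46, 35], 0.93), ([179, 261, 37, 50], 0.79), ([292, 297, 42, 32], 0.62), ([377
[... 783 characters left out ...]
ock_plate []
wrist drawer_handle []
wrist blue_tray [([157, 1, 160, 54], 0.6)]
wrist pill_bottle []
wrist cabinet_bottle []
wrist carton []
wrist mug []
{'mtx': [[302.90614613954125, 0.0, 277.76330005457964], [0.0, 302.90614613954125, 208.9108683882836], [0.0, 0.0, 1.0]], 'k1': -0.054253668475755384, 'hand_eye': [[0.9999996831592612, -0.00055519577740487, -0.0005704726337195951, 0.0014299007417969412], [0.00039752169895760595, -0.2725991553783141, 0.9621276123589471, -0.17485015928477704], [-0.0006896795458247519, -0.9621275342929743, -0.27259884830542774, 0.06949277213874759], [0.0, 0.0, 0.0, 1.0]]}
1.35 [ 0.23319646 -0.4981623   0.19721488] [-0.59662437  0.59666353 -0.3794802   0.37950859]
```

View pics/scene0.png

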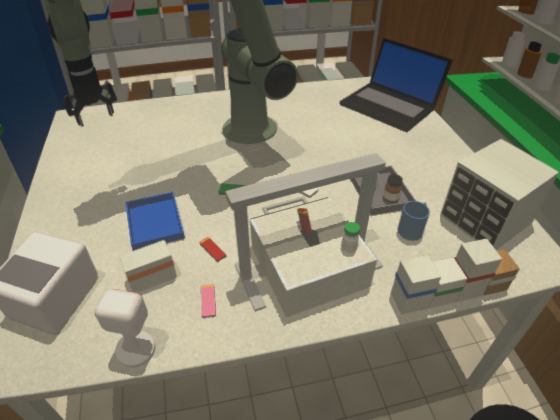

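View pics/side0.png

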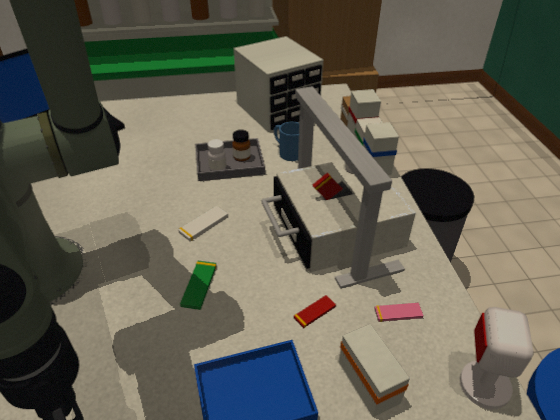

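View pics/wrist0.png

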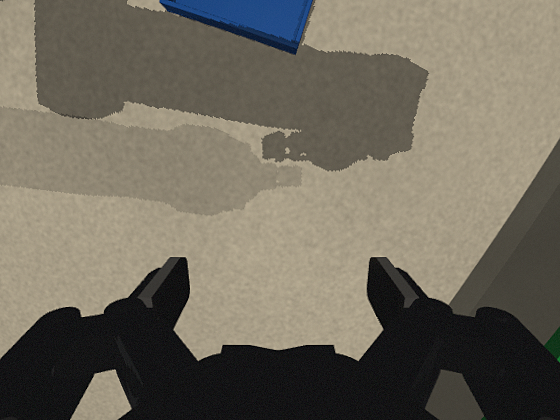

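The red plate standing in the slot is at scene (305,220) and side (327,187). The other candidates, taking scene then side pixels:
- a small red one on the counter: (212,249), (315,311)
- pink: (208,300), (400,312)
- green: (230,190), (199,285)
- white: (310,192), (204,223)

I choose the one in the slot and will check it in a close crop.

```bash
python3 - <<'E'
import cv2
a=cv2.imread("pics/scene0.png"); b=cv2.imread("pics/side0.png")
c=cv2.resize(a[150:320,215:395],None,fx=4.4,fy=3.5,interpolation=cv2.INTER_CUBIC)
c=cv2.resize(a[150:320,215:395],None,fx=3.5,fy=3.5,interpolation=cv2.INTER_CUBIC); cv2.imwrite("pics/c1.png",c)
c=cv2.resize(b[80:290,255:420],None,fx=2.8,fy=2.8,interpolation=cv2.INTER_CUBIC); cv2.imwrite("pics/c2.png",c)
c=cv2.resize(b[330:420,180:330],None,fx=5,fy=5,interpolation=cv2.INTER_CUBIC); cv2.imwrite("pics/c3.png",c)
E
```

```text
(no output)
```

View pics/c1.png

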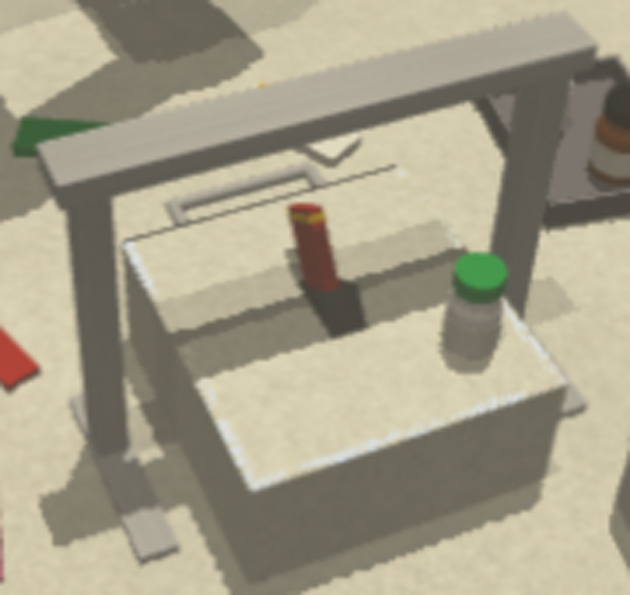

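View pics/c2.png

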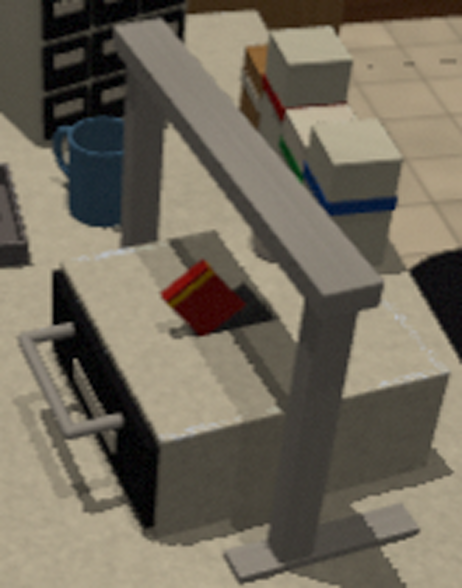

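The crop confirms the choice: a red plate with a yellow band at its top end, standing in the leaning slot under the lamp at scene (305,220) and side (327,187). Next I fit the cabinet pose from clicked corners in both views.

```bash
cat > h.py <<'E'
from cell import bot
import numpy as np, cv2
from scipy.optimize import least_squares
from scipy.spatial.transform import Rotation as R
CAL={n:bot.calibration(n) for n in ("scene","side","wrist")}
def ext(n):
    return np.array(CAL[n]["extrinsics"])
def proj(n,P,E=None):
    c=CAL[n]; E=ext(n) if E is None else E
    P=np.atleast_2d(P)
    k=np.array([c["k1"],0,0,0.])
    return cv2.projectPoints(P.astype(float),cv2.Rodrigues(E[:3,:3])[0],E[:3,3],np.array(c["mtx"]),k)[0][:,0]
def Rz(a): return R.from_euler('z',a).as_matrix()
def c2w(p,P): return np.atleast_2d(P)@Rz(p[2]).T+[p[0],p[1],0]
def wrist_E(pos,q):
    T=np.eye(4);T[:3,:3]=R.from_quat(np.roll(q,-1)).as_matrix();T[:3,3]=pos
    return np.linalg.inv(T@np.array(CAL["wrist"]["hand_eye"]))
E
cat > fit.py <<'E'
from h import *
sc=[((-35,-120,110),(127,243)),((-35,120,110),(400,168)),((215,-120,110),(255,487)),((215,120,110),(568,383)),((215,-120,0),(250,580)),((215,120,0),(540,508)),
((37,-195,290),(40,150)),((82,-195,290),(62,190)),((82,195,290),(597,48)),((37,195,290),(565,13))]
si=[((-35,-120,110),(158,443)),((-35,120,110),(60,268)),((215,-120,110),(448,373)),((-35,-120,0),(153,532)),((215,-120,0),(435,478)),
((37,-195,290),(315,298)),((82,-195,290),(380,282)),((37,195,290),(113,28)),((82,195,290),(160,20))]
A=np.array([s[0] for s in sc])/1e3; a=np.array([s[1] for s in sc])/3.5+[215,150]-.35
B=np.array([s[0] for s in si])/1e3; b=np.array([s[1] for s in si])/2.8+[255,80]-.32
def f(p): return np.r_[(proj("scene",c2w(p,A))-a).ravel(),(proj("side",c2w(p,B))-b).ravel()]
best=min((least_squares(f,[.5,0,y],loss='soft_l1') for y in (-.5,0,.5)),key=lambda r:r.cost)
p=best.x;print(p,np.degrees(p[2]));print(f(p).reshape(-1,2).round(1))
s=np.sin(np.radians(35));c=np.cos(np.radians(35))
m=np.array([.07,0,.11]);u=np.array([-s,0,c])
for d in (0.006,.035,.065): 
    w=c2w(p,m+u*d);print(d,w,proj("scene",w),proj("side",w))
w=c2w(p,np.array([-.035-.043,0,.082]));print(w,proj("scene",w),proj("side",w))
np.save("cab.npy",p)
E
python3 fit.py
```

```text
[0.63289841 0.02661062 0.16326582] 9.354442407319077
[[-1.1 -0.4]
 [ 1.5 -1. ]
 [-1.5  0.7]
 [-0.1  0.1]
 [-0.7  1.1]
 [ 1.1 -8.2]
 [-1.3 -2.8]
 [-1.6 -1.7]
 [ 0.9 -1. ]
 [ 0.2 -1. ]
 [ 0.4 -0.3]
 [-0.  -2.6]
 [ 0.2 -0. ]
 [-0.1  2.4]
 [-3.9 -3.4]
 [ 1.8 -0.9]
 [ 0.9 -0. ]
 [-0.2 -1.1]
 [ 0.6 -0.9]]
0.006 [[0.69857184 0.03742914 0.11491491]] [[306.88759472 230.64509452]] [[333.22685779 192.24420823]]
0.035 [[0.68215932 0.03472547 0.13867032]] [[304.60369231 219.8250719 ]] [[327.38961683 185.68759947]]
0.065 [[0.66518086 0.03192858 0.16324488]] [[302.21503156 208.52348254]] [[321.12263764 178.64932616]]
[[0.55593568 0.01393239 0.082     ]] [[285.17898963 205.1422979 ]] [[274.6927584  215.66610922]]
```

View pics/c3.png

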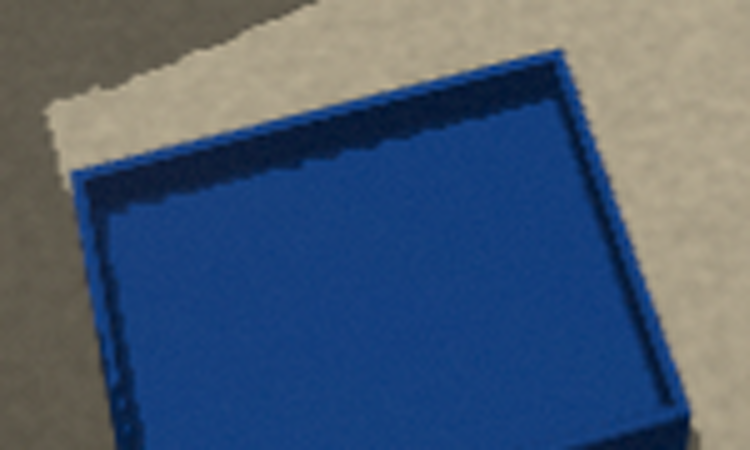

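```bash
python3 - <<'E'
import cv2
a=cv2.imread("pics/scene0.png")
cv2.imwrite("pics/c4.png",cv2.resize(a[185:265,115:235],None,fx=6,fy=6,interpolation=cv2.INTER_CUBIC))
E
```

```text
(no output)
```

View pics/c4.png

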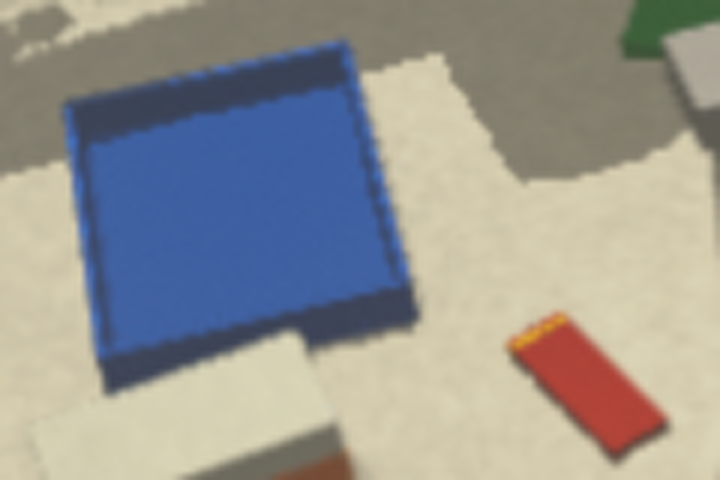

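```bash
cat > tray.py <<'E'
from h import *
S=np.array([(65,103),(350,40),(415,288),(98,358)])/6+[115,185]-.4   # (-x-y),(-x+y),(+x+y),(+x-y) roughly
D=np.array([(75,172),(562,52),(687,412)])/5+[180,330]-.4 # side: left-far(-x,+y), right-far(+x,+y), right near(+x,-y)
for hx,hy in ((.095,.075),(.075,.095)):
    C=np.array([(-hx,-hy,.028),(-hx,hy,.028),(hx,hy,.028),(hx,-hy,.028)])
    f=lambda p:np.r_[(proj("scene",c2w(p,C))-S).ravel(),(proj("side",c2w(p,C[[1,2,3]]))-D).ravel()]
    r=least_squares(f,[.5,-.35,.16],loss='soft_l1');print(hx,r.x,r.cost,f(r.x).round(1))
    if hx>.08: np.save("tray.npy",r.x)
# carton centre/mug rough
from scipy.optimize import least_squares
def gp(n,uv,z):
    return least_squares(lambda q:(proj(n,[[q[0],q[1],z]])-uv).ravel(),[.5,0]).x
print("carton top corners",[gp("scene",uv,.09).round(3) for uv in ((122,254),(165,243),(171,259),(130,271))])
print("small red",gp("scene",(212,249),.006))
t0=bot.read_clock();bot.solve_ik([.5,-.3,.2],bot.read_tool_rot());print(t0,bot.read_clock())
E
python3 tray.py
```

```text
0.095 [ 0.45907488 -0.36739645  0.11773052] 2.7683585083139257 [-0.4 -0.3 -0.1 -0.2 -0.6 -1.  -0.6 -0.1 -1.  -0.8  0.3 -1.2  1.3  0.1]
0.075 [ 0.45888002 -0.37076187  0.31025864] 75.38713313731846 [-11.3  10.4   0.2   0.2   6.9 -12.6  -3.3  -0.5   0.4  -1.4 -23.8  -8.8
   0.6   4.8]
carton top corners [array([ 0.655, -0.435]), array([ 0.639, -0.325]), array([ 0.698, -0.312]), array([ 0.716, -0.413])]
small red [ 0.60847039 -0.20832095]
1.35 1.35
```

```bash
cat >> h.py <<'E'
def quat(ty,tx):
    ty=ty/np.linalg.norm(ty);tx=tx-ty*(tx@ty);tx/=np.linalg.norm(tx);tz=np.cross(tx,ty)
    q=R.from_matrix(np.c_[tx,ty,tz]).as_quat();return np.roll(q,1)
s35,c35=np.sin(np.radians(35)),np.cos(np.radians(35))
U=np.array([-s35,0,c35]); M0=np.array([.07,0,.11])
def slot_pose(p,d,flip=1):
    """TCP pose so that the grasp point is d up the slot line"""
    Rm=Rz(p[2]); ty=Rm@-U; tx=Rm@np.array([0,flip,0.])
    return c2w(p,M0+U*(d-bot.grip_depth))[0], quat(ty,tx)
E
cat > ik.py <<'E'
from h import *
p=np.load("cab.npy");t=np.load("tray.npy")
print(bot.grip_depth)
for fl in (1,-1):
    for d in (.045,.08,.12,.16):
        P,q=slot_pose(p,d,fl);j=bot.solve_ik(P,q);print("slot",fl,d,P.round(3),None if j is None else np.round(j,2))
for th in (18,25,30,40):
  for hd in range(0,360,90):
    for off in (0,30,-30):
     for fl in (1,-1):
      th_=np.radians(th);a=t[2]+np.radians(hd+off)
      ty=np.array([np.cos(a)*np.cos(th_),np.sin(a)*np.cos(th_),-np.sin(th_)])
      h=np.array([np.cos(a),np.sin(a)])
      half=.095 if hd%180==0 else .075
      n=np.array([np.cos(t[2]+np.radians(hd)),np.sin(t[2]+np.radians(hd))])
      tip=np.r_[t[:2]-n*half+h*.085,.012]
      P=tip-ty*.086
      j=bot.solve_ik(P,quat(ty,np.array([0,0,fl*1.])))
      if j is not None: print(th,hd,off,fl,P.round(3),np.round(j,2))
for yaw in range(0,360,45):
    a=t[2]+np.radians(yaw)
    j=bot.solve_ik([t[0],t[1],.03],quat(np.array([0,0,-1.]),np.array([np.cos(a),np.sin(a),0])))
    print("down",yaw,None if j is None else np.round(j,2))
E
python3 ik.py
```

```text
0.0187
slot 1 0.045 [0.687 0.036 0.132] [-0.14  0.28 -0.69  0.01  0.17 -0.25]
slot 1 0.08 [0.667 0.032 0.16 ] [-0.15  0.21 -0.7   0.08  0.18 -0.26]
slot 1 0.12 [0.645 0.029 0.193] [-0.17  0.12 -0.71  0.16  0.19 -0.28]
slot 1 0.16 [0.622 0.025 0.226] [-0.19  0.03 -0.7   0.25  0.2  -0.29]
slot -1 0.045 [0.687 0.036 0.132] [-0.14  0.28 -0.69  0.01  0.17  2.89]
slot -1 0.08 [0.667 0.032 0.16 ] [-0.15  0.21 -0.7   0.08  0.18  2.88]
slot -1 0.12 [0.645 0.029 0.193] [-0.17  0.12 -0.71  0.16  0.19  2.87]
slot -1 0.16 [0.622 0.025 0.226] [-0.19  0.03 -0.7   0.25  0.2   2.85]
18 0 0 1 [ 0.368 -0.378  0.039] [-1.63  0.85 -0.69  0.53  1.21 -0.53]
18 0 0 -1 [ 0.368 -0.378  0.039] [-1.63  0.85 -0.69  0.53  1.21  2.62]
18 0 30 1 [ 0.367 -0.377  0.039] [-1.51  1.09 -0.08  1.44  0.92 -1.13]
18 0 30 -1 [ 0.367 -0.377  0.039] [-1.51  1.09 -0.08  1.44  0.92  2.01]
18 270 0 1 [ 0.451 -0.296  0.039] [-0.12  0.86 -1.02 -0.94 -1.18  2.47]
18 270 0 -1 [ 0.451 -0.296  0.039] [-0.12  0.86 -1.02 -0.94 -1.18 -0.67]
18 270 -30 1 [ 0.449 -0.296  0.039] [-0.13  1.01 -0.18  1.08 -1.16 -2.4 ]
18 270 -30 -1 [ 0.449 -0
[... 2630 characters left out ...]
   0.44 -0.93 -0.26 -0.77 -0.61]
40 270 30 1 [ 0.462 -0.308  0.067] [-0.55  0.44 -1.28 -0.99 -0.29  1.82]
40 270 30 -1 [ 0.462 -0.308  0.067] [-0.55  0.44 -1.28 -0.99 -0.29 -1.32]
40 270 -30 1 [ 0.443 -0.31   0.067] [-0.27  0.64 -0.42  0.67 -0.86 -2.93]
40 270 -30 -1 [ 0.443 -0.31   0.067] [-0.27  0.64 -0.42  0.67 -0.86  0.21]
down 0 [-0.8   0.55 -0.3   0.72  0.    0.65]
down 45 [-0.8   0.55 -0.3   0.72  0.   -0.13]
down 90 [-0.8   0.55 -0.3   0.72  0.   -0.92]
down 135 [-0.8   0.55 -0.3   0.72  0.   -1.7 ]
down 180 [-0.8   0.55 -0.3   0.72  0.   -2.49]
down 225 [-0.8   0.55 -0.3   0.72  0.    3.01]
down 270 [-0.8   0.55 -0.3   0.72  0.    2.22]
down 315 [-0.8   0.55 -0.3   0.72  0.    1.44]
```

```bash
cat > s1.py <<'E'
from h import *
p=np.load("cab.npy")
P,q=slot_pose(p,.18)
bot.set_gripper(0.7)
bot.move_pose(P,q)
pos=bot.read_position();rq=bot.read_tool_rot()
im=bot.camera("wrist");cv2.imwrite("pics/w1.png",cv2.cvtColor(im,cv2.COLOR_RGB2BGR))
E_=wrist_E(pos,rq);np.save("E1.npy",E_)
for d in (0,.006,.065):
    for y in (-.006,.006):
        print(d,y,proj("wrist",c2w(p,M0+U*d+np.array([0,y,0])),E_).round(1))
print(bot.search_frame("wrist","lock_plate"),bot.read_clock(),pos)
E
python3 s1.py
```

```text
0 -0.006 [[272.1 187. ]]
0 0.006 [[282.7 186.9]]
0.006 -0.006 [[272. 188.]]
0.006 0.006 [[282.8 188. ]]
0.065 -0.006 [[270.7 201.2]]
0.065 0.006 [[283.7 201.2]]
[{'bbox': [28.9, 1.3, 77.1, 72.8], 'confidence': 0.84}, {'bbox': [268.2, 165.5, 17.4, 53.2], 'confidence': 0.78}, {'bbox': [59.4, 120.1, 40.4, 56.3], 'confidence': 0.56}] 4.0583 [0.61086591 0.02227903 0.24215928]
```

View pics/w1.png

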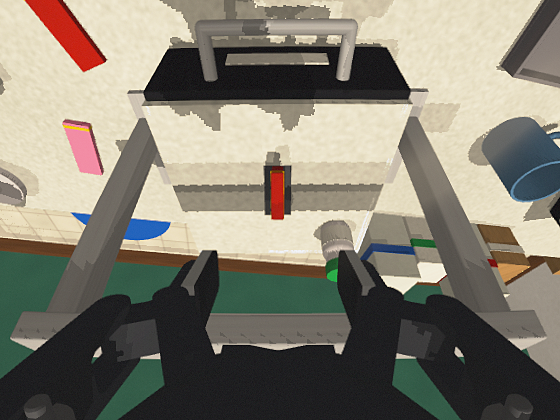

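The wrist view shows the plate at columns 270–285, rows 165–219, with the slot collar round it. The handle is at the top, around (278,25). I'll overlay the model on an enlarged crop to refine.

```bash
cat > ov.py <<'E'
from h import *
p=np.load("cab.npy");E_=np.load("E1.npy")
im=cv2.imread("pics/w1.png");x0,y0,k=225,130,7
c=cv2.resize(im[y0:y0+85,x0:x0+110],None,fx=k,fy=k,interpolation=cv2.INTER_CUBIC)
W=np.array([c35,0,s35])
def dr(pts,col):
    q=((proj("wrist",c2w(p,np.array(pts)),E_)-[x0,y0]+.5)*k).astype(int)
    cv2.polylines(c,[q.reshape(-1,1,2)],True,col,1)
for d,col in ((.065,(255,0,0)),(.006,(0,255,0))):
    dr([M0+U*d+W*a*.0225+np.array([0,b*.006,0]) for a,b in ((-1,-1),(-1,1),(1,1),(1,-1))],col)
cv2.imwrite("pics/ov1.png",c)
c2=im.copy()
def l(pts,col=(0,0,255)):
    q=proj("wrist",c2w(p,np.array(pts)/1e3),E_).round().astype(int);cv2.polylines(c2,[q.reshape(-1,1,2)],True,col,1)
l([(-35,-120,110),(-35,120,110),(215,120,110),(215,-120,110)]);l([(-78,-60,82),(-78,60,82)],(0,255,0))
l([(37,-195,265),(37,195,265),(82,195,265),(82,-195,265)])
cv2.imwrite("pics/ov2.png",c2)
E
python3 ov.py
```

```text
(no output)
```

View pics/ov1.png

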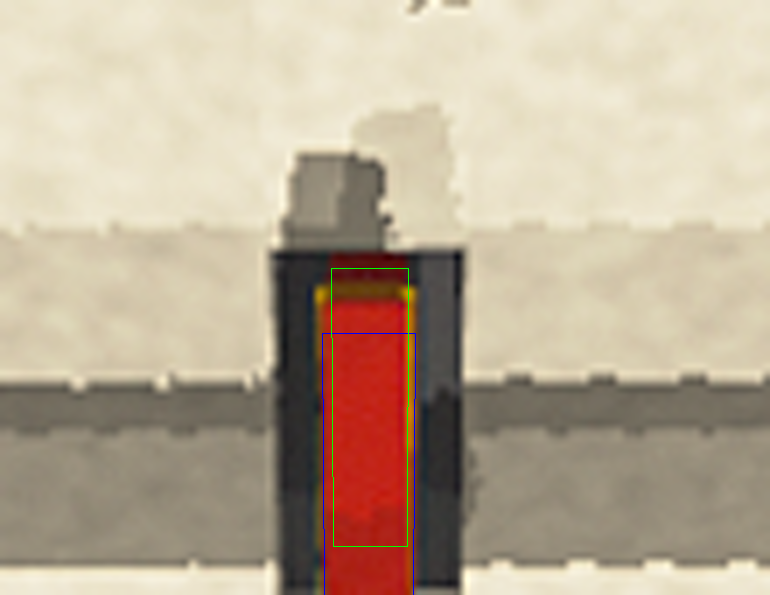

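View pics/ov2.png

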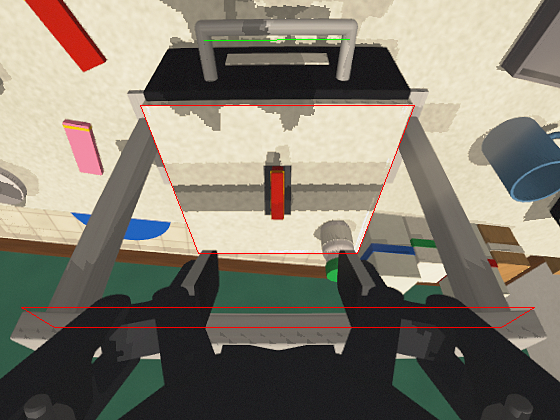

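```bash
cat > s2.py <<'E'
from h import *
p=np.load("cab.npy")
W=np.array([c35,0,s35])
P,q=slot_pose(p,.047)
P=P-Rz(p[2])@W*.003
r=bot.move_linear(P,speed=.12,rotation=q,until_force=15)
print(r,bot.read_position()-P,bot.read_ft_force())
im=bot.camera("wrist");cv2.imwrite("pics/w2.png",cv2.cvtColor(im,cv2.COLOR_RGB2BGR))
im=bot.camera("side");cv2.imwrite("pics/si2.png",cv2.resize(cv2.cvtColor(im,cv2.COLOR_RGB2BGR)[60:300,220:440],None,fx=2.5,fy=2.5))
print(bot.read_clock())
E
python3 s2.py
```

```text
False [ 1.95109764e-04 -7.48610580e-05  7.14271491e-04] [-0.32142216 -0.27093657 -0.690289  ]
5.4167
```

View pics/w2.png

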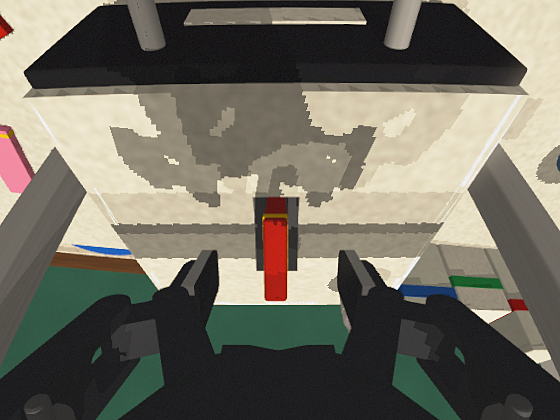

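View pics/si2.png

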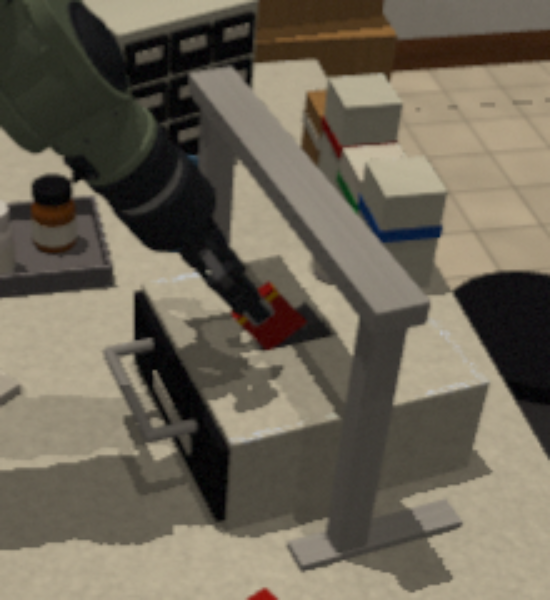

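The plate's end is at (275,257), between the fingers at columns 198 and 360. Closing on it and drawing it out.

```bash
cat > s3.py <<'E'
from h import *
p=np.load("cab.npy")
Ud=Rz(p[2])@U
bot.set_gripper(0.0,70)
print("w",bot.read_gripper_width()*85,bot.read_ft_force().round(1))
P=bot.read_position()
r=bot.move_linear(P+Ud*.02,speed=.05,until_force=30);print(r,bot.read_ft_force().round(1))
if not r:
    r=bot.move_linear(P+Ud*.085,speed=.08,until_force=30);print(r,bot.read_ft_force().round(1))
print("w",bot.read_gripper_width()*85,bot.read_position())
im=bot.camera("side");cv2.imwrite("pics/si3.png",cv2.resize(cv2.cvtColor(im,cv2.COLOR_RGB2BGR)[60:300,220:440],None,fx=2.5,fy=2.5))
im=bot.camera("wrist");cv2.imwrite("pics/w3.png",cv2.cvtColor(im,cv2.COLOR_RGB2BGR))
print(bot.read_clock())
E
python3 s3.py
```

```text
w 7.906285734242785 [-2.3 -0.5  4.5]
False [ 0.5  0.4 -1.5]
False [ 0.2  0.2 -1.3]
w 8.159844145923058 [0.63562627 0.02694516 0.20130145]
7.575
```

View pics/si3.png

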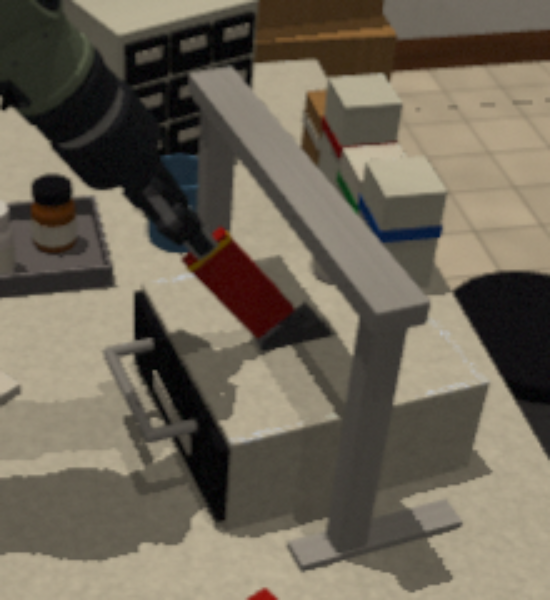

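View pics/w3.png

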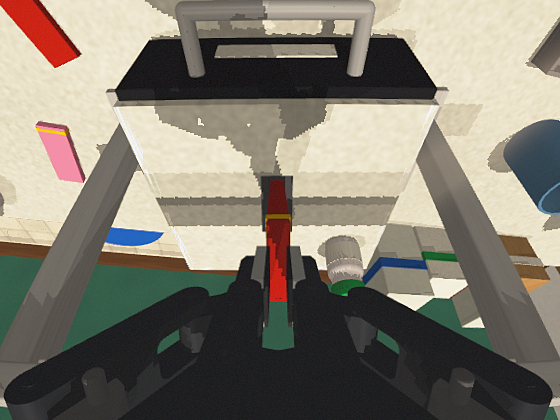

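```bash
python3 - <<'E'
from h import *
P=bot.read_position();q=bot.read_tool_rot();Rt=R.from_quat(np.roll(q,-1)).as_matrix()
im=cv2.imread("pics/si3.png");E=wrist_E(P,q);w=cv2.imread("pics/w3.png")
for d in (-.04,-.0187,0,.086,.1):
    a=proj("side",P+Rt[:,1]*d)[0];print(d,((a-[220,60])*2.5).round(),proj("wrist",P+Rt[:,1]*d,E)[0].round())
print("grip force",bot.read_ft_force())
cv2.imwrite("pics/w3c.png",cv2.resize(w[160:340,190:370],None,fx=3.3,fy=3.3))
E
```

```text
-0.04 [200. 243.] [280. 270.]
-0.0187 [213. 257.] [280. 253.]
0 [224. 269.] [280. 240.]
0.086 [270. 321.] [279. 204.]
0.1 [277. 329.] [279. 200.]
grip force [ 0.32470505 -0.45896775 -0.47495762]
```

View pics/w3c.png

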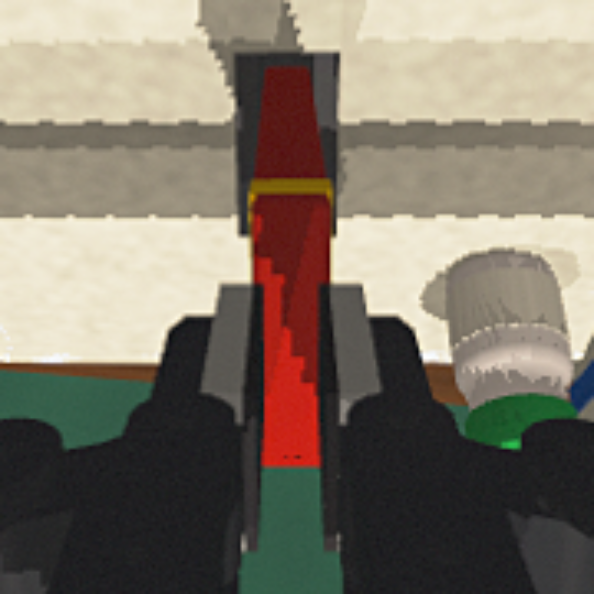

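```bash
python3 - <<'E'
from h import *
H=np.linalg.inv(np.array(CAL["wrist"]["hand_eye"]))
def row(P): return proj("wrist",P,H)[0]
for (a,b) in ((217.6,301),(213,300)):
    r=least_squares(lambda v:[row([0,v[0],v[1]+.0225])[1]-a,row([0,v[0],v[1]-.0225])[1]-b],[-.04,0]);print(r.x,r.cost)
E
```

```text
[-0.03835563  0.00412505] 1.655976812239948e-26
[-0.04324325  0.00784261] 4.0389678347315804e-28
```

The plate is out with its end 38 mm behind the TCP. It can't be laid flat in this grasp, because one finger is underneath it. So I'll lean it between the tray floor and the rim, regrasp it by its width from above, then lay it flat.

```bash
cat > s4.py <<'E'
from h import *
import sys
p=np.load("cab.npy");t=np.load("tray.npy")
Ud=Rz(p[2])@U
th=np.radians(20);a=t[2]-np.pi/2
hdir=np.array([np.cos(a),np.sin(a),0])
ty=hdir*np.cos(th)-np.array([0,0,np.sin(th)])
q=quat(ty,np.array([0,0,-1.]))
D=.070
tip=np.r_[t[:2],0]-hdir*(.070-D)+np.array([0,0,.0106])
TCP=tip-ty*.087
for z in (0,.05,.1,.16): print(z,bot.solve_ik(TCP+[0,0,z],q))
np.savez("lean.npz",TCP=TCP,q=q,hdir=hdir)
if len(sys.argv)>1:
    P=bot.read_position()
    bot.move_linear(P+Ud*.05,speed=.15)
    P=bot.read_position()
    bot.move_linear(np.array([.52,-.04,.30]),speed=.25)
    bot.move_pose(TCP+[0,0,.16]-hdir*.02,q)
    print("w",bot.read_gripper_width()*85,bot.read_position(),bot.read_clock())
    bot.move_linear(TCP+[0,0,.05],speed=.15)
    for n in("side","wrist","scene"):
        im=bot.camera(n);cv2.imwrite(f"pics/{n}4.png",cv2.cvtColor(im,cv2.COLOR_RGB2BGR))
    print(bot.read_clock(),bot.read_joint_positions().round(2))
E
python3 s4.py && python3 s4.py go
```

```text
0 [-0.1090062   0.80367687 -1.00375796 -0.78992053 -1.15710043 -0.59342861]
0.05 [-0.1090062   0.65872032 -1.01153022 -0.65273625 -1.15710043 -0.59342861]
0.1 [-0.1090062   0.51558846 -1.00140213 -0.4994763  -1.15710043 -0.59342861]
0.16 [-0.1090062   0.35486225 -0.96648793 -0.30383589 -1.15710043 -0.59342861]
0 [-0.1090062   0.80367687 -1.00375796 -0.78992053 -1.15710043 -0.59342861]
0.05 [-0.1090062   0.65872032 -1.01153022 -0.65273625 -1.15710043 -0.59342861]
0.1 [-0.1090062   0.51558846 -1.00140213 -0.4994763  -1.15710043 -0.59342861]
0.16 [-0.1090062   0.35486225 -0.96648793 -0.30383589 -1.15710043 -0.59342861]
w 7.810112863743537 [ 0.4479385  -0.26588056  0.19992492] 10.05
11.0917 [-0.11  0.66 -1.01 -0.65 -1.16 -0.59]
```

View pics/side4.png

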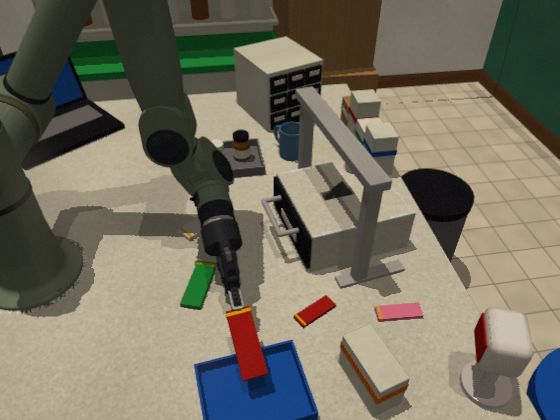

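View pics/wrist4.png

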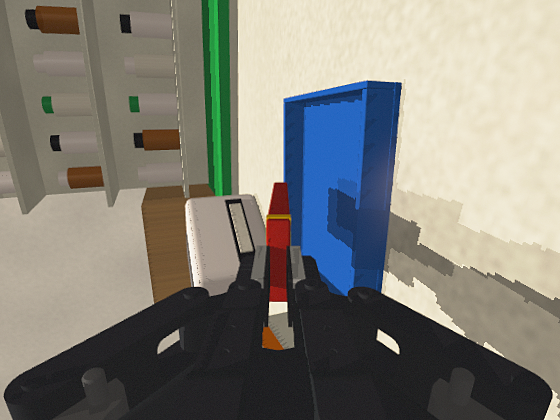

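View pics/scene4.png

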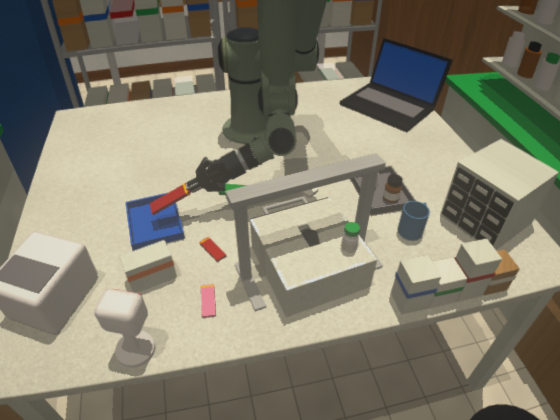

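```bash
cat > s5.py <<'E'
from h import *
L=np.load("lean.npz");TCP,hd=L["TCP"],L["hdir"]
bot.move_linear(TCP+[0,0,.012],speed=.1)
r=bot.move_linear(TCP-[0,0,.008],speed=.03,until_force=3)
print(r,bot.read_position()-TCP,bot.read_ft_force().round(1))
for n in("side","wrist","scene"):
    im=bot.camera(n);im=cv2.cvtColor(im,cv2.COLOR_RGB2BGR)
    if n=="side": im=cv2.resize(im[250:420,150:350],None,fx=3.5,fy=3.5,interpolation=2)
    if n=="scene": im=cv2.resize(im[130:270,110:310],None,fx=3.5,fy=3.5,interpolation=2)
    cv2.imwrite(f"pics/{n}5.png",im)
print(bot.read_clock())
E
python3 s5.py
```

```text
True [-4.42514501e-05 -3.30346908e-04 -3.90838612e-03] [ 1.  -2.   1.5]
12.325
```

View pics/side5.png

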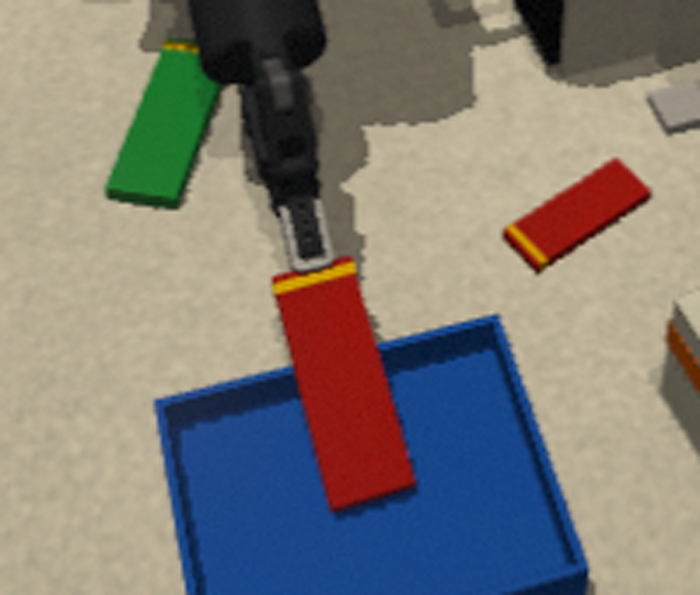

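View pics/wrist5.png

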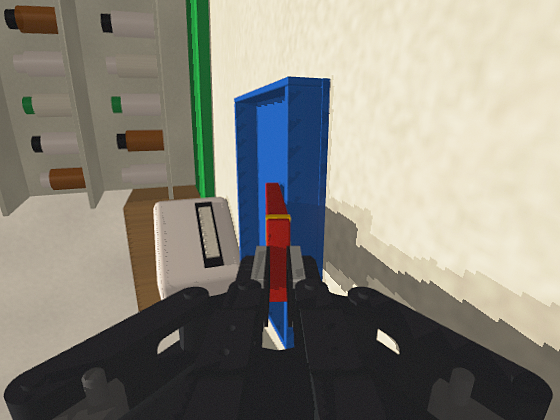

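View pics/scene5.png

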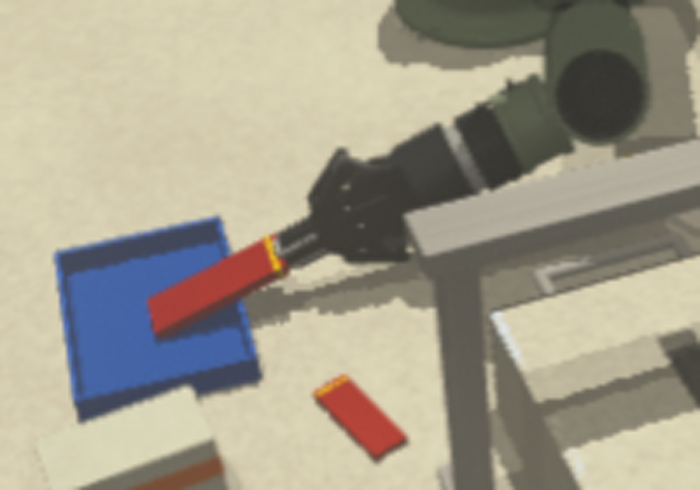

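```bash
python3 - <<'E'
from h import *
P=bot.read_position();q=bot.read_tool_rot();Rt=R.from_quat(np.roll(q,-1)).as_matrix()
a=cv2.imread("pics/side5.png");b=cv2.imread("pics/scene5.png")
for d in (-.04,-.0187,0,.087,.1,.12):
    X=P+Rt[:,1]*d
    u=(proj("side",X)[0]-[150,250])*3.5;v=(proj("scene",X)[0]-[110,130])*3.5
    print(d,X.round(3),u.round(),v.round())
    cv2.circle(a,tuple(int(i) for i in u),3,(255,255,255),-1);cv2.circle(b,tuple(int(i) for i in v),3,(255,255,255),-1)
cv2.imwrite("pics/o5.png",np.hstack([a[150:550,100:500],b[150:550,50:450]]))
E
```

```text
-0.04 [ 0.445 -0.249  0.05 ] [310. 262.] [284. 250.]
-0.0187 [ 0.447 -0.269  0.043] [318. 300.] [262. 262.]
0 [ 0.449 -0.287  0.036] [326. 334.] [243. 272.]
0.087 [ 0.459 -0.368  0.007] [363. 500.] [154. 319.]
0.1 [ 0.46  -0.38   0.002] [369. 526.] [141. 325.]
0.12 [ 0.463 -0.399 -0.004] [379. 567.] [121. 336.]Traceback (most recent call last):
  File "<stdin>", line 9, in <module>
    return _nx.concatenate(arrs, 1, dtype=dtype, casting=casting)
           ~~~~~~~~~~~~~~~^^^^^^^^^^^^^^^^^^^^^^^^^^^^^^^^^^^^^^^
ValueError: all the input array dimensions except for the concatenation axis must match exactly, but along dimension 0, the array at index 0 has size 400 and the array at index 1 has size 340
```

```bash
python3 - <<'E'
from h import *
im=cv2.cvtColor(bot.camera("side"),cv2.COLOR_RGB2BGR);P=bot.read_position();q=bot.read_tool_rot();Rt=R.from_quat(np.roll(q,-1)).as_matrix()
c=cv2.resize(im[290:410,205:285],None,fx=5,fy=5,interpolation=cv2.INTER_CUBIC)
for x in (-.006,-.012):
  for d in (-.04,-.0187,0,.087):
    u=(proj("side",P+Rt[:,1]*d+Rt[:,0]*x)[0]-[205,290]+.5)*5
    cv2.circle(c,tuple(int(i) for i in u),3,(255,255,255) if x>-.01 else (0,255,255),-1)
cv2.imwrite("pics/o5.png",c)
w=cv2.imread("pics/wrist5.png");cv2.imwrite("pics/o5w.png",cv2.resize(w[170:350,190:370],None,fx=3.3,fy=3.3,interpolation=cv2.INTER_CUBIC))
E
```

```text
(no output)
```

View pics/o5.png

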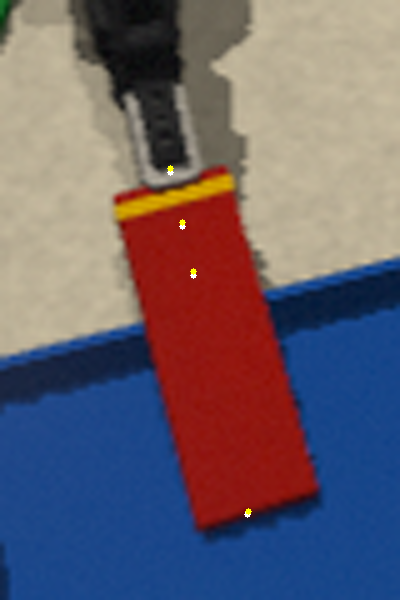

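View pics/o5w.png

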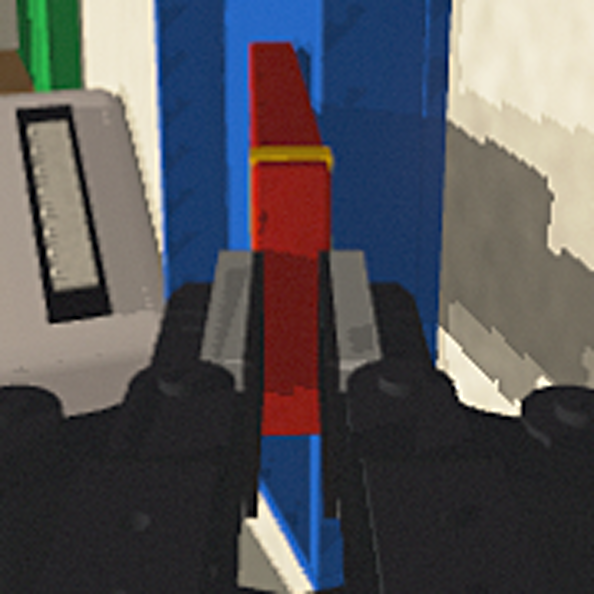

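```bash
cat > s6.py <<'E'
from h import *
for o in (.14,.2,.28):
    bot.set_gripper(o)
bot.wait(.15)
for n in("side","wrist"):
    im=bot.camera(n);im=cv2.cvtColor(im,cv2.COLOR_RGB2BGR)
    if n=="side": im=cv2.resize(im[250:420,150:350],None,fx=3.5,fy=3.5,interpolation=2)
    cv2.imwrite(f"pics/{n}6.png",im)
print(bot.read_clock(),bot.read_ft_force().round(1))
E
python3 s6.py
```

```text
13.3083 [-0.3 -1.  -0.3]
```

View pics/side6.png

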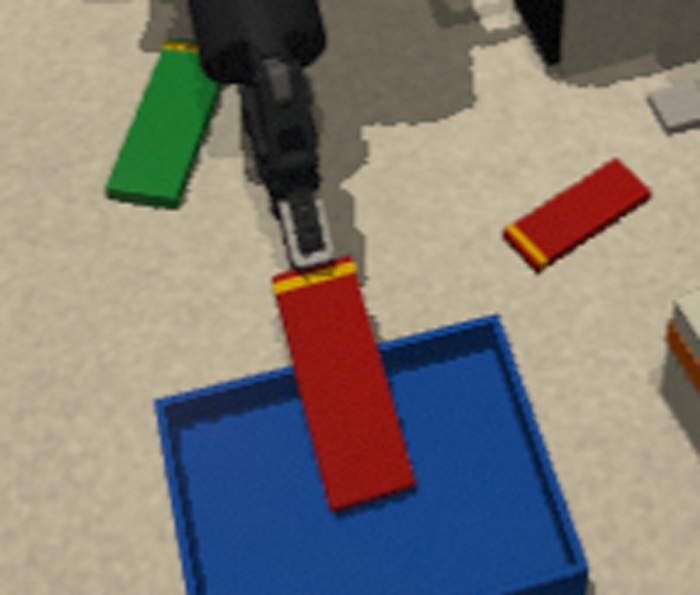

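View pics/wrist6.png

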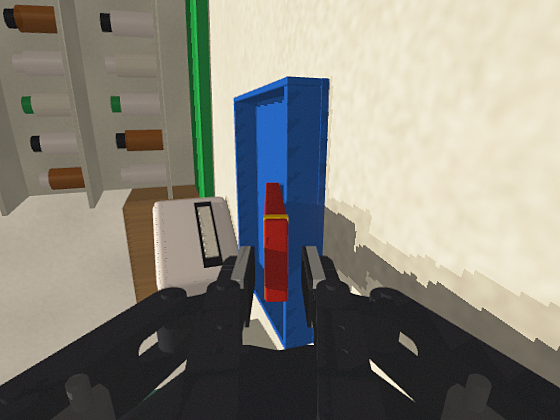

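```bash
cat > s7.py <<'E'
from h import *
t=np.load("tray.npy")
L=np.load("lean.npz");hd=L["hdir"]
P=bot.read_position()
bot.move_linear(P-hd*.06,speed=.12)
bot.move_linear(P-hd*.075+[0,0,.14],speed=.25)
th=np.radians(18.5);zz=np.array([0,0,1.])
n=hd*np.sin(th)+zz*np.cos(th); v=-hd*np.cos(th)+zz*np.sin(th)
tip=np.array([.459,-.368,.0105])
g=tip+v*.045
tx=np.array([np.cos(t[2]),np.sin(t[2]),0])
q=quat(-n,tx)
TCP=g-n*.009
np.savez("re.npz",TCP=TCP,q=q,n=n,v=v,tip=tip)
print(bot.solve_ik(TCP,q))
bot.set_gripper(1.0)
bot.move_pose(TCP+n*.10,q)
pos=bot.read_position();rq=bot.read_tool_rot();E_=wrist_E(pos,rq)
print(proj("wrist",[tip,tip+v*.125,tip+v*.045],E_).round())
for nme in("side","wrist","scene"):
    im=bot.camera(nme);im=cv2.cvtColor(im,cv2.COLOR_RGB2BGR)
    cv2.imwrite(f"pics/{nme}7.png",im)
print(bot.read_clock(),bot.read_ft_force().round(1))
E
python3 s7.py
```

```text
[-0.8604591   0.71403885 -0.09843928  1.02904676  0.17816369  0.56827812]
[[276. 249.]
 [276. 111.]
 [276. 203.]]
16.7083 [0.8 0.3 0.3]
```

View pics/side7.png

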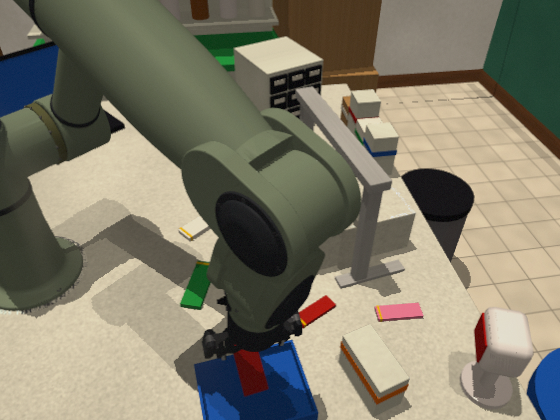

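View pics/wrist7.png

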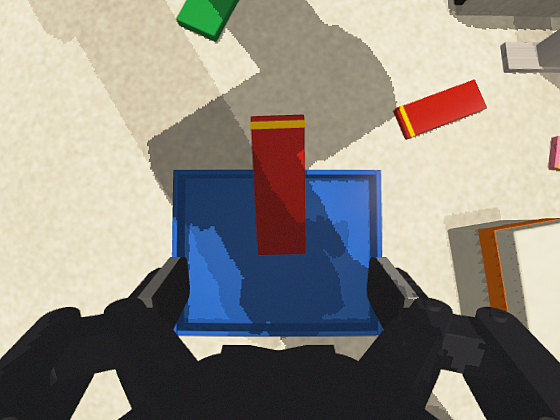

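```bash
cat > s8.py <<'E'
from h import *
L=np.load("re.npz");TCP,n=L["TCP"],L["n"]
bot.move_linear(TCP+n*.02,speed=.15)
print(bot.move_linear(TCP,speed=.05,until_force=4),bot.read_position()-TCP,bot.read_ft_force().round(1))
for nme in("wrist","side"):
    im=bot.camera(nme);im=cv2.cvtColor(im,cv2.COLOR_RGB2BGR)
    if nme=="side": im=cv2.resize(im[290:420,170:350],None,fx=4,fy=4,interpolation=2)
    cv2.imwrite(f"pics/{nme}8.png",im)
print(bot.read_clock())
E
python3 s8.py
```

```text
False [-0.00016232  0.00017176 -0.00018941] [ 0.2 -0.2  0. ]
18.0417
```

View pics/side8.png

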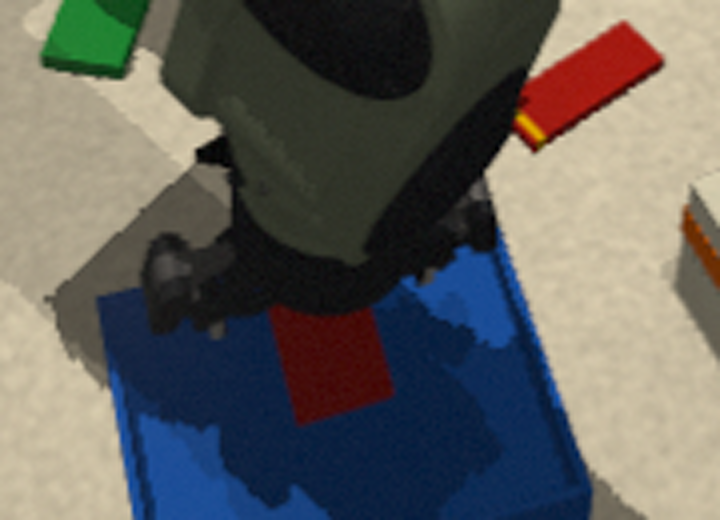

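View pics/wrist8.png

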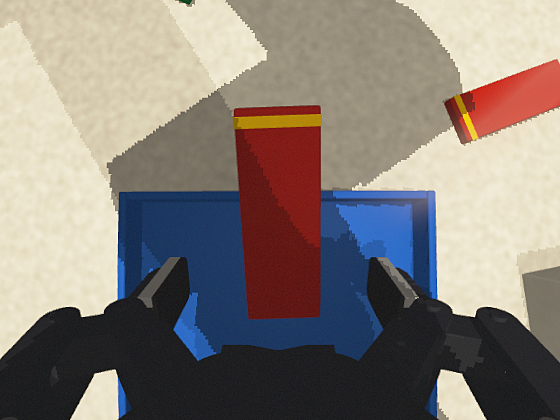

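By pixel scale, the open fingertips at columns 188 and 368 look about 30 mm behind the nominal TCP, which puts them above the plate. I'll probe down with a force guard to find out.

```bash
cat > s9.py <<'E'
from h import *
L=np.load("re.npz");TCP,n=L["TCP"],L["n"]
r=bot.move_linear(TCP-n*.03,speed=.04,until_force=4);d=(TCP-bot.read_position())@n
print(r,d,bot.read_position(),bot.read_ft_force().round(1))
for nme in("wrist","side"):
    im=bot.camera(nme);im=cv2.cvtColor(im,cv2.COLOR_RGB2BGR)
    if nme=="side": im=cv2.resize(im[290:420,170:350],None,fx=4,fy=4,interpolation=2)
    cv2.imwrite(f"pics/{nme}9.png",im)
print(bot.read_clock())
E
python3 s9.py
```

```text
False 0.029793850605440028 [ 0.45267465 -0.31352988 -0.01205994] [ 0.1 -0.7 -0.9]
19.0417
```

View pics/side9.png

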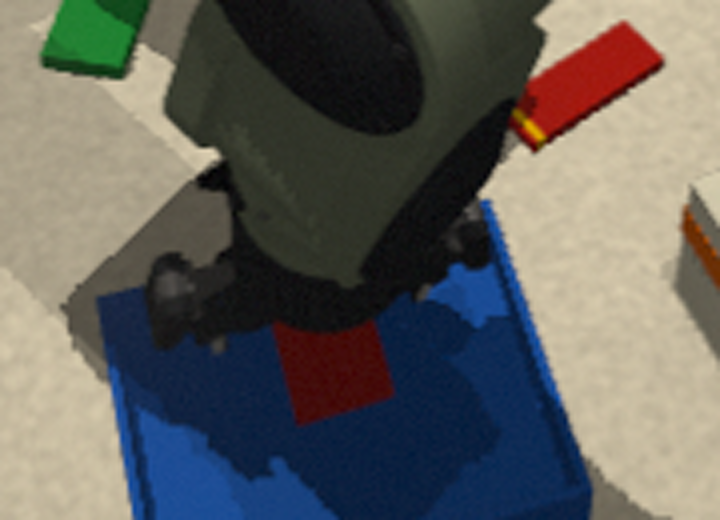

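View pics/wrist9.png

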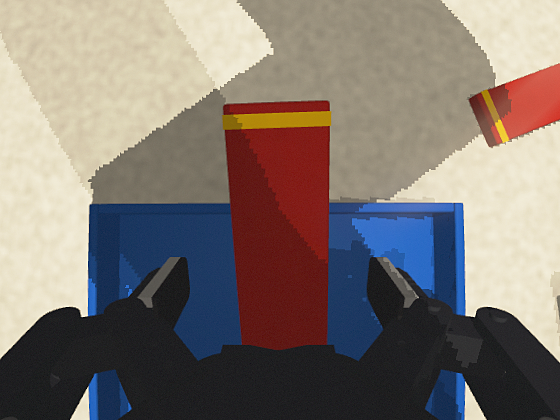

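Still no contact, so the fingertips really are about 30 mm short of the reported TCP. I'll go 7 mm deeper and close.

```bash
cat > s10.py <<'E'
from h import *
L=np.load("re.npz");TCP,n=L["TCP"],L["n"]
print(bot.move_linear(TCP-n*.037,speed=.04,until_force=4),bot.read_ft_force().round(1))
bot.set_gripper(0.0,60)
print("w",bot.read_gripper_width()*85,bot.read_ft_force().round(1))
P=bot.read_position()
bot.move_linear(P+[0,0,.03],speed=.06)
print("w",bot.read_gripper_width()*85,bot.read_ft_force().round(1))
for nme in("wrist","side"):
    im=bot.camera(nme);im=cv2.cvtColor(im,cv2.COLOR_RGB2BGR)
    if nme=="side": im=cv2.resize(im[290:420,170:350],None,fx=4,fy=4,interpolation=2)
    cv2.imwrite(f"pics/{nme}10.png",im)
print(bot.read_clock())
E
python3 s10.py
```

```text
False [ 0.8 -0.3 -0.5]
w 43.50547792662317 [-0.3 -1.2  3.4]
w 43.09167642565731 [-0.7  0.1 -1.2]
20.5833
```

View pics/side10.png

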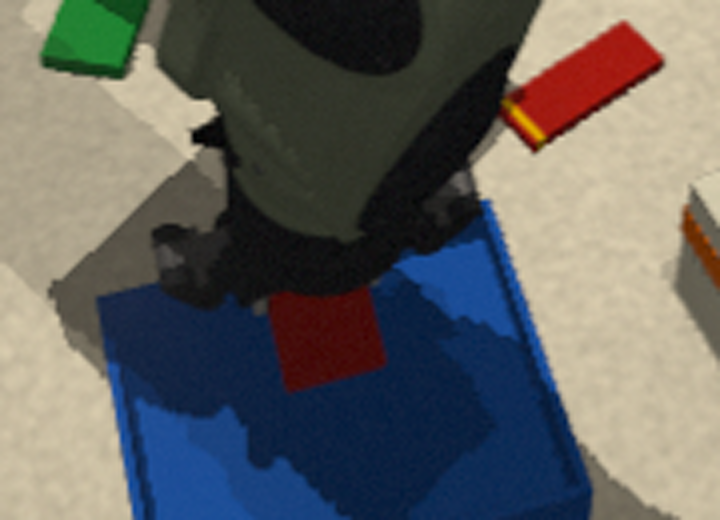

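View pics/wrist10.png

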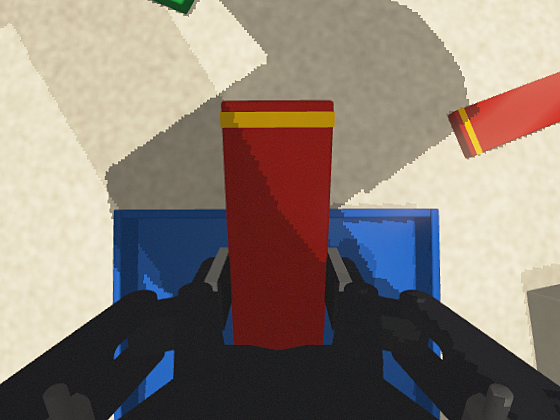

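```bash
cat > s11.py <<'E'
from h import *
t=np.load("tray.npy");Rm=Rz(t[2])
P=bot.read_position()
bot.move_linear(P+[0,-.03,.05],speed=.15)
q=quat(np.array([0,0,-1.]),Rm@np.array([0,1.,0]))
T=np.r_[t[:2],0]+Rm@np.array([.0175,0,0])+[0,0,-.035]
np.savez("place.npz",T=T,q=q)
print(bot.solve_ik(T,q))
bot.move_pose(T+[0,0,.07],q)
print("w",bot.read_gripper_width()*85)
bot.move_linear(T+[0,0,.02],speed=.12)
for nme in("wrist","side"):
    im=bot.camera(nme);im=cv2.cvtColor(im,cv2.COLOR_RGB2BGR)
    if nme=="side": im=cv2.resize(im[290:420,170:350],None,fx=4,fy=4,interpolation=2)
    cv2.imwrite(f"pics/{nme}11.png",im)
print(bot.read_clock())
E
python3 s11.py
```

```text
[-0.77705537  0.65629834 -0.31494683  0.59955116  0.         -0.89478589]
w 43.234992583136304
23.0833
```

View pics/side11.png

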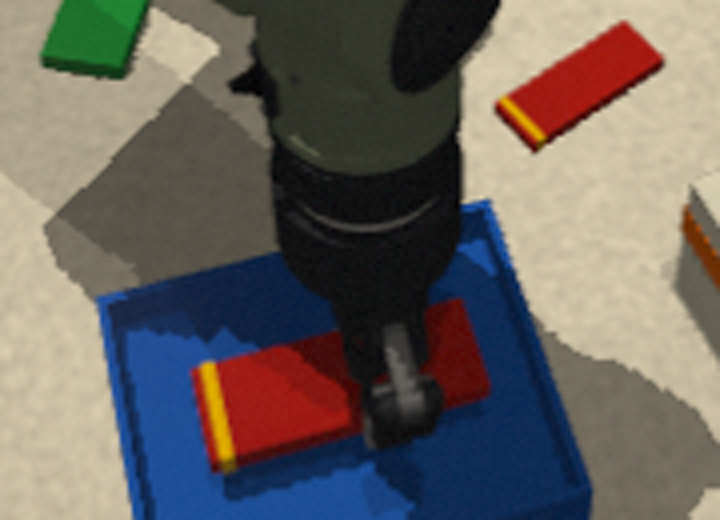

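View pics/wrist11.png

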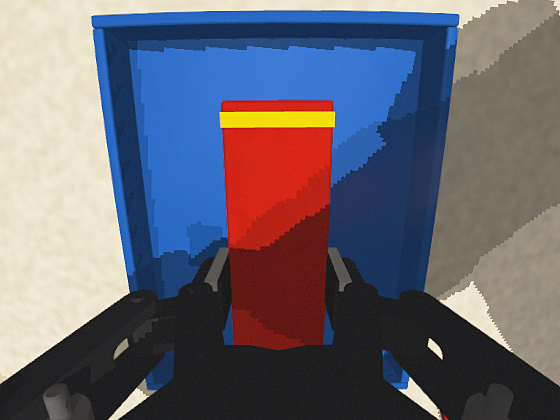

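```bash
cat > s12.py <<'E'
from h import *
L=np.load("place.npz");T=L["T"]
bot.move_linear(T+[0,0,.006],speed=.06,until_force=3)
r=bot.move_linear(T-[0,0,.012],speed=.02,until_force=3)
print(r,bot.read_position()-T,bot.read_ft_force().round(1))
bot.wait(.1)
bot.set_gripper(.62)
bot.move_linear(T+[0,0,.02],speed=.06)
bot.move_linear(T+[-.01,.02,.22],speed=.25)
for nme in("wrist","side","scene"):
    im=bot.camera(nme);im=cv2.cvtColor(im,cv2.COLOR_RGB2BGR)
    if nme=="side": im=cv2.resize(im[290:420,170:350],None,fx=4,fy=4,interpolation=2)
    cv2.imwrite(f"pics/{nme}12.png",im)
print(bot.read_clock())
E
python3 s12.py
```

```text
True [ 0.00034361 -0.00030258  0.0040908 ] [0.3 0.7 5. ]
25.7167
```

View pics/side12.png

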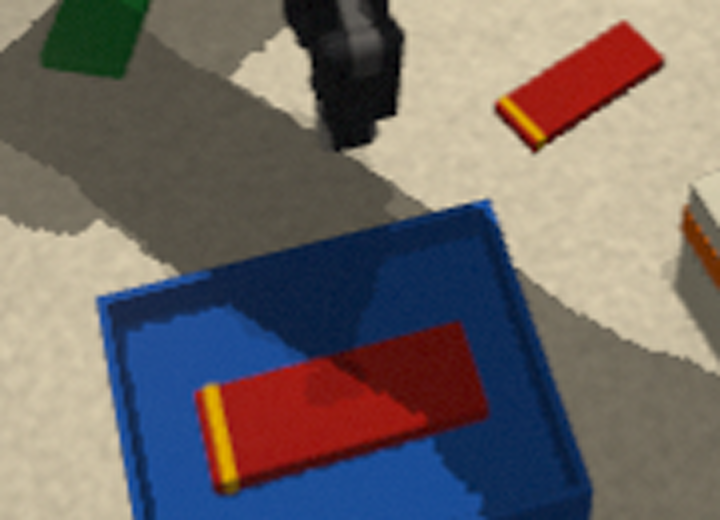

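View pics/wrist12.png

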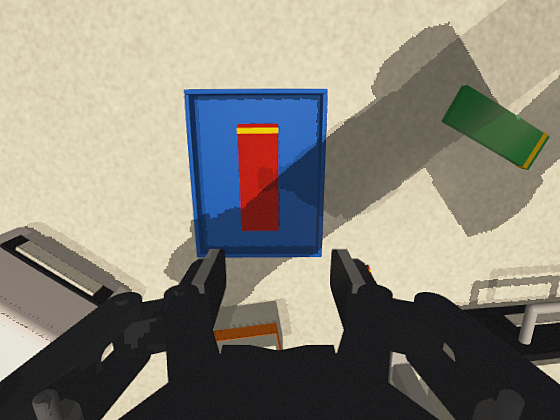

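The plate lies flat in the blue tray: wrist picture (258,178), all inside the walls. Next I triangulate the handle from the earlier pictures.

```bash
cat > s13.py <<'E'
from h import *
p=np.load("cab.npy");E1=np.load("E1.npy")
obs=[("scene",None,(283.0,204.0)),("side",None,(271.7,217.6)),("wrist",E1,(277.5,26.5))]
f=lambda X:np.concatenate([(proj(n,X,E)[0]-u)*(1 if n!="wrist" else .5) for n,E,u in obs])
r=least_squares(f,[.55,.01,.08]);X=r.x;print(X,f(X).round(1),"cab frame",(Rz(p[2]).T@(X-[p[0],p[1],0])).round(4))
f2=lambda v:f([v[0],v[1],.082]);r=least_squares(f2,X[:2]);print(r.x,f2(r.x).round(1))
# approach
Rm=Rz(p[2]);h=np.r_[r.x,.082]
for sgn in (1,-1):
    q=quat(np.array([0,0,-1.]),Rm@np.array([sgn*1.,0,0]))
    for dx in (0,-.09): print(sgn,bot.solve_ik(h+Rm@np.array([dx,0,-.045]),q))
print(bot.read_joint_positions().round(2))
np.save("h.npy",h)
E
python3 s13.py
```

```text
[0.54757139 0.01215269 0.07888089] [ 0.9  0.1 -0.5 -0.  -0.6  0.1] cab frame [-0.0865 -0.0004  0.0789]
[0.54710042 0.01148551] [ 0.6 -0.8 -0.6 -0.8 -0.9  0.4]
1 [-0.11391627  0.48088246 -0.41025266  0.67966121  0.          1.29361424]
1 [-0.16814744  0.34645526 -0.63992918  0.58441189  0.          1.23938307]
-1 [-0.11391627  0.48088246 -0.41025266  0.67966121  0.         -1.84797842]
-1 [-0.16814744  0.34645526 -0.63992918  0.58441189  0.         -1.90220959]
[-0.76  0.39 -0.13  1.05  0.   -0.88]
```

```bash
cat > s14.py <<'E'
from h import *
p=np.load("cab.npy");h=np.load("h.npy");Rm=Rz(p[2])
q=quat(np.array([0,0,-1.]),Rm@np.array([-1.,0,0]))
bot.set_gripper(.38)
bot.move_pose(h+[0,0,.06],q)
pos=bot.read_position();rq=bot.read_tool_rot();E_=wrist_E(pos,rq)
print(proj("wrist",[h,h+Rm@[0,.06,0],h+Rm@[0,-.06,0]],E_).round())
im=bot.camera("wrist");cv2.imwrite("pics/wrist14.png",cv2.cvtColor(im,cv2.COLOR_RGB2BGR))
im=bot.camera("side");cv2.imwrite("pics/side14.png",cv2.resize(cv2.cvtColor(im,cv2.COLOR_RGB2BGR)[80:320,180:400],None,fx=2.5,fy=2.5))
print(bot.read_clock())
E
python3 s14.py
```

```text
[[280. 212.]
 [280. 279.]
 [279. 136.]]
27.525
```

View pics/wrist14.png

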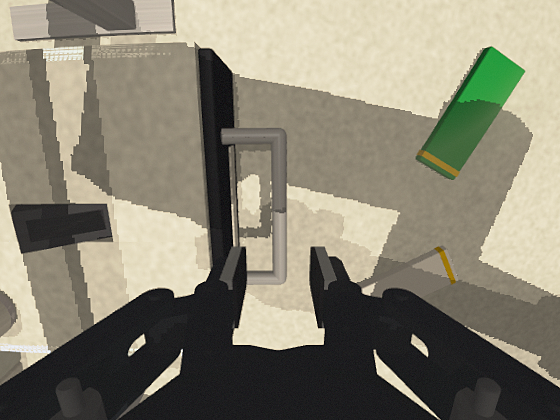

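View pics/side14.png

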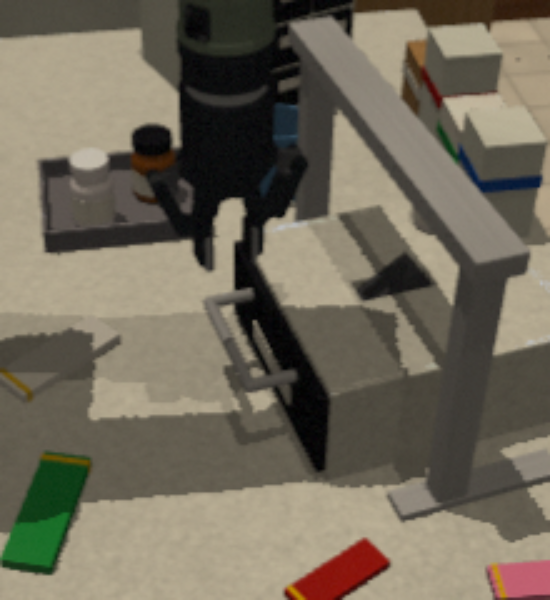

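```bash
cat > s15.py <<'E'
from h import *
p=np.load("cab.npy");h=np.load("h.npy");Rm=Rz(p[2])
r=bot.move_linear(h+[0,0,-.048],speed=.08,until_force=6);print(r,bot.read_position(),bot.read_ft_force().round(1))
if not r:
    bot.set_gripper(0,50);print("w",bot.read_gripper_width()*85,bot.read_ft_force().round(1))
    im=bot.camera("side");cv2.imwrite("pics/side15.png",cv2.resize(cv2.cvtColor(im,cv2.COLOR_RGB2BGR)[80:320,180:400],None,fx=2.5,fy=2.5))
    P0=bot.read_position()
    r=bot.move_linear(P0+Rm@np.array([-.10,0,0]),speed=.06,until_force=14)
    print(r,Rm.T@(bot.read_position()-P0),bot.read_ft_force().round(1),"w",bot.read_gripper_width()*85)
for n in("side","wrist"):
    im=cv2.cvtColor(bot.camera(n),cv2.COLOR_RGB2BGR)
    if n=="side":im=cv2.resize(im[80:320,180:400],None,fx=2.5,fy=2.5)
    cv2.imwrite(f"pics/{n}16.png",im)
print(bot.read_clock())
E
python3 s15.py
```

```text
False [0.54757702 0.01144327 0.03452497] [-0.3 -0.5  0.3]
w 10.26891215551892 [-2.6 -0.7  5.2]
True [-8.98107095e-02 -5.38362818e-04  4.47949914e-05] [ 0.7 -0.   0.2] w 10.047852663155428
30.8667
```

View pics/side16.png

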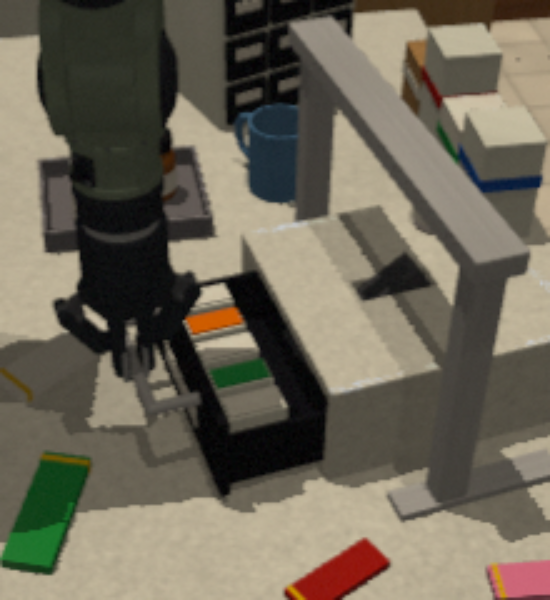

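View pics/wrist16.png

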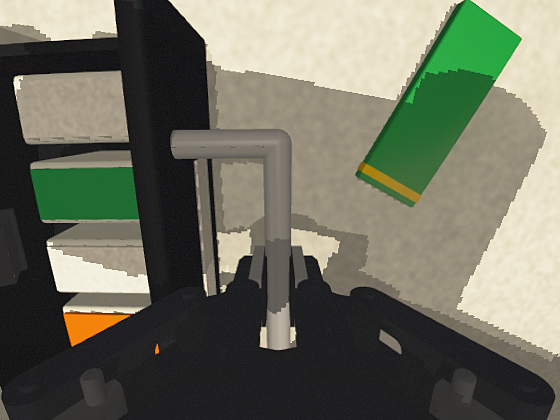

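The stop was met at 89.8 mm. I'll press lightly against it once more, let go and withdraw.

```bash
cat > s17.py <<'E'
from h import *
p=np.load("cab.npy");Rm=Rz(p[2])
P=bot.read_position()
r=bot.move_linear(P+Rm@np.array([-.006,0,0]),speed=.02,until_force=10);print(r,Rm.T@(bot.read_position()-P),bot.read_ft_force().round(1))
bot.set_gripper(.38)
P=bot.read_position()
bot.move_linear(P+[0,0,.03],speed=.06);bot.move_linear(P+[0,0,.16],speed=.2)
bot.move_pose(P+np.array([-.06,0,.25]),bot.read_tool_rot())
for n in("side","wrist","scene"):
    im=cv2.cvtColor(bot.camera(n),cv2.COLOR_RGB2BGR);cv2.imwrite(f"pics/{n}17.png",im)
h=np.load("h.npy")
pos=bot.read_position();E=wrist_E(pos,bot.read_tool_rot())
for o in (.08,.085,.09): print(o,*[proj(n,h+Rm@np.array([-o,0,0]),E if n=="wrist" else None)[0].round(1) for n in("side","scene","wrist")])
print(bot.read_clock(),bot.read_ft_force().round(1))
E
python3 s17.py
```

```text
True [ 1.37509001e-04  1.30529970e-06 -1.62859946e-05] [0.7 0.7 1.7]
0.08 [237.5 224.2] [273.5 186.7] [222.5 173.6]
0.085 [235.3 224.7] [272.8 185.7] [226.5 173.6]
0.09 [233.2 225.2] [272.2 184.7] [230.4 173.6]
33.5833 [0.6 0.4 0.1]
```

View pics/side17.png

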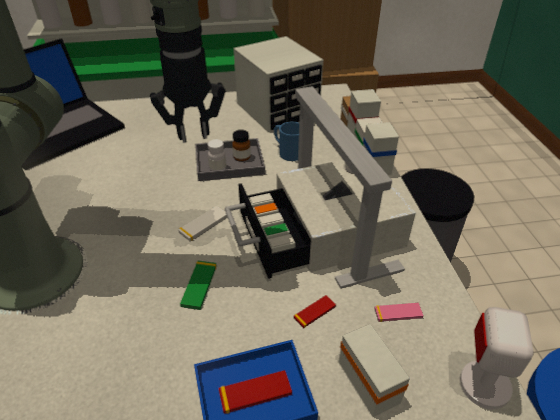

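View pics/scene17.png

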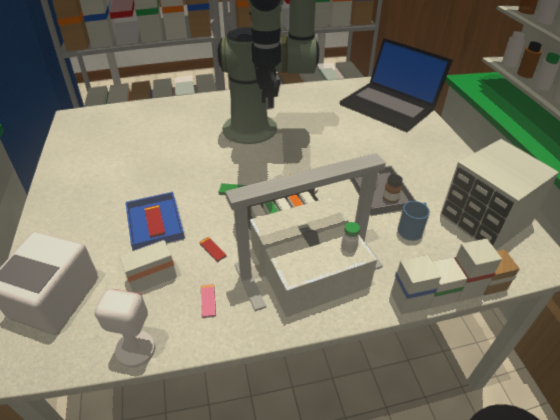

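View pics/wrist17.png

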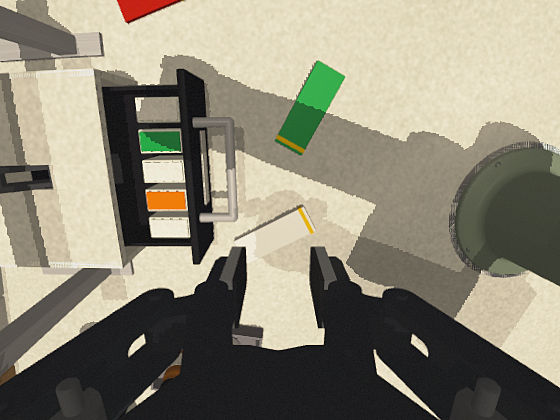

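```bash
python3 -c "
from cell import bot
print(bot.close_job(), bot.read_clock())"
```

```text
the job is handed in; nothing more can be done
the job is handed in; nothing more can be done
```

The lock plate is lying flat in the blue tray, the drawer is fully open and released, and I handed the job in at about 33.6 s of the 62 s.

- **Plate:** I drew the red plate out along its slope and leaned it on the tray's floor and rim. I then gripped it across its width and lowered it flat until a light contact showed it was down, before letting go. The last pictures show it flat inside the tray walls.
- **Drawer:** I pulled it by the handle and met the stop at 89.8 mm. A second light pull against the stop moved it no further. After I let go, the handle showed at wrist column 232, against 230 predicted for 90 mm.
- **Bystanders:** The bottles, carton, mug and look-alike plates are where they started in the last pictures. The arm is clear of everything, and the tool force reads about 0.7 N.
- **Disagreements:**
  - The fingertips were about 30 mm shorter than the stated TCP, so I set grasp depths from the pictures and force-guarded moves. The first grip on the plate overlapped it by only a few millimetres, but it held, slipping at most about 5 mm.
  - The first wrist view put the slot about 6 mm nearer the cabinet's front than the fixed cameras did. I aimed between the two.
  - The handle stood about 8 mm further forward than the cabinet fit predicted. I triangulated it again before grasping.

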